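Let the trinket box open gently

TASK

On the craft desk, open the lime-green trinket box: press the white button in its lid to free the catch, and keep a fingertip on the lid to steady it as the spring raises it, so that it never flies open by itself. Leave it fully open, hands off, and leave the dark red box shut.

Things in the scene. Friction and masses are not known exactly. Their poses are not given: they have to be found in the camera images.
- green_box: Lime-green box, fixed, 120 (x) x 170 (y) x 55 mm; origin: under its centre, z up, x from front (robot side) to hinge, yaw within 29 deg. Lid: 8 mm plate on top, same outline (heights 55.5 to 63.5), hinged at x=+60, height 55.5. White round button in the lid, 22 mm across, centre x=-38, y=0, top at height 73.5: 6 mm travel, 2.5 N; the catch frees at 4 to 5 mm; fully in, it stays 4 mm proud.
- green_lid (a joint): Green lid angle, rad: 0 shut, 1.3 open at its stop, held there by the spring. Freed, it pushes up with 3.5 N at the button: it stays down under the pressing finger, then follows it up, button in; lead the fingertip in an arc about the hinge, up and over towards it, on the lid's top face. Released early it snaps open (over 5 rad/s); the spring weakens, so past 1.05 rad it finishes gently by itself.
- red_box: Dark red box of the same make, sizes, frame and white button as the green one, fixed, lid shut, standing beside it on the other side of the desk's middle. Not to be opened.
- red_lid (a joint): Angle of the red lid in rad: 0 shut, 1.3 fully open.

How it is judged:
At the end, for the whole second after the job is handed in: The green lid stands open at its stop (1.15 rad or more of 1.3) and is at rest (below 0.1 rad/s); the red lid is shut (below 0.1 rad) (value of joint green_lid above 1.15 rad and velocity of joint green_lid between -0.1 and 0.1 rad/s and value of joint red_lid below 0.1 rad); the robot touches nothing.
It fails at once if the green lid flies open (faster than 4 rad/s) (velocity of joint green_lid above 4 rad/s).
It fails at once if the red box is opened (lid beyond 0.1 rad) (value of joint red_lid above 0.1 rad).
It also fails if it takes over 35 s, if anything falls off the work surface, if the arm or the gripper's body presses on something with over 40 N, if the wrist force passes 120 N, or if a joint passes its speed limit or range.

ROBOT

A 6-joint arm with a two-finger parallel gripper is mounted at the origin on the work surface. World frame = base frame: x ahead of the robot, y to its left, z up, the work surface at z = 0. Lengths are in m, angles in rad, forces in N, time in s.
With the tool pointing down it reaches from about 0.325 to 0.875 m from the base axis. Payload 4.4 kg.
Tool frame: the origin (TCP) lies at the very end of the fingers, on their centre line; the grasp point (between the pads) lies 19 mm behind it; z points along the fingers, y is the line along which they close (so a half turn about z gives the same grasp; the last joint's range is limited). The gripper opens to 85 mm and grips with 20 to 120 N. Pads are 22 mm wide; open, the fingers measure 114 mm over their backs; the gripper's body (76 mm by 85 mm) begins 54 mm behind the grasp point. The pads swing forward as they close: fully open they stand 13 mm farther back than shut.
Start: joints at [-1.47, 0.207, 1.542, -0, 1.393, -0.15], TCP at [0.143, -0.557, 0.231] pointing down, gripper open.
Joint ranges: [-2.73, 2.73], [-0.86, 2.22], [0.23, 2.46], [-1.11, 4.25], [0.08, 2.63], [-2.82, 2.82]. Speed limits (rad/s): [2.79, 2.79, 3.14, 3.14, 3.14, 3.14].

INTERFACE

Orientations are given as a unit quaternion [x, y, z, w].
In Python, from plant import ctrl, capture, camera_params, nets gives the robot as it stands. Calls block until the motion is done:
- ctrl.move_pose(position, orientation): joint-space move of the TCP to a pose.
- ctrl.move_linear(position, rot=None, speed=0.15, force_limit=None): straight line of the TCP; rot=None keeps the orientation; speed is the mean speed in m/s. With force_limit (N) it stops when the force on the tool has changed by that much, and returns True; else False.
- ctrl.movej(angles): joint-space move.
- ctrl.move_gripper(opening, grasp_force=None): opening from 0.0 (shut) to 1.0 (fully open); grasp_force is the grip in N (None keeps the last); returns when the fingers have stopped.
- ctrl.sleep(seconds).
- ctrl.ik(position, orientation): joint angles nearest the present ones, or None.
- capture(name): name is "scene" or "top"; returns the picture (420x560x3 uint8, red, green, blue); there is no depth.
- camera_params(name): a dict with "fov_y" (degrees; the focal length in pixels is half the picture's height over the tangent of half this angle, whatever the lens; pixels are square), "cx", "cy" (the principal point, pixels), "distortion" ([k1, k2, p1, p2, k3] as OpenCV has them; the pictures are not rectified), "extrinsics" (4x4, takes a point from world to camera coordinates). Camera axes: x right, y down, z forward; pixel columns grow to the right and rows downward; lengths in m; the calibration is good to about 2 mm. A picture is of the moment at which its call begins. camera_params takes no time and is no camera call.
A pose or a line that the arm cannot do raises ctrl.Unreachable and nothing moves.
- ctrl.close_job(): hands the job in; it is judged then, once.
Trained networks look in the newest picture that a camera, given by its name, has taken for a name from the list of things; names that differ only in an ending like _2 or _b are one class to them, and where a whole thing is asked for, a point or a joint stands for the part that bears it (a point fixed in the world has none). Each returns a list of dicts, best first, with "conf" (0 to 1); they miss things now and then, are a little off and sometimes report something else, mostly with a low value. They report only what shows in the picture. A call takes as long as a camera call.
- nets.boxes_of(camera, name): "position" ([x, y, z] in m, in the coordinates of the camera as it stood for that picture, good to about 4 mm: the middle of the surface that is visible of it).
- nets.spot_point(camera, name): "position" ([x, y, z] in m, in the coordinates of the camera as it stood for that picture, good to about 4 mm: a listed point, or the origin of a listed thing).
Readings, each from a call of its own:
- ctrl.current_t(): time.
- ctrl.current_q(): joint angles.
- ctrl.current_dq(): joint speeds.
- ctrl.current_tau(): joint torques, N m.
- ctrl.current_ee_pos(): TCP position.
- ctrl.current_ee_rot(): TCP orientation.
- ctrl.current_ft_force(): force on the tool from outside, world axes, zero at the start.
- ctrl.current_torque(): the same for the moment, N m.
- ctrl.current_finger_gap(): opening from 0.0 (shut) to 1.0 (fully open).
- ctrl.current_finger_force(): force on a finger pad.
Only numpy, scipy, OpenCV 4.12 (cv2) and the standard library are available. Lean on these libraries where they do the work, as an engineer would, in place of code of your own. Each camera call takes 0.05 s, during which the arm holds its last target. There are 200 camera calls.

## Working session

There is one attempt and no reset: what is moved stays moved. The work goes in short steps, each a Python script; the robot and the scene stay as the last script left them, time stands still between calls to the robot, and variables do not carry over. Pictures are saved under pics/ and viewed, at most 10 in all, crops included, and the job is handed in when it is done.

```bash
mkdir -p pics
cat > h.py <<'E'
import numpy as np, cv2
from plant import ctrl, capture, camera_params, nets
def w(cam,p):
    E=np.array(camera_params(cam)["extrinsics"]); return E[:3,:3].T@(np.array(p)-E[:3,3])
def shot(cam,f):
    im=capture(cam); cv2.imwrite(f,im[:,:,::-1]); return im
E
python3 - <<'E'
from h import *
for c in("scene","top"):
    im=shot(c,f"pics/{c}1.png")
    for n in("green_box","red_box","green_lid"):
        for f in(nets.boxes_of,nets.spot_point):
            try: print(c,n,f.__name__,[(w(c,d["position"]).round(4).tolist(),round(d["conf"],2)) for d in f(c,n)][:3])
            except Exception as e: print(c,n,e)
print(ctrl.current_t(),ctrl.current_ee_rot())
E
python3 -c "
import cv2,numpy as np
a=[cv2.imread(f'pics/{c}1.png') for c in('scene','top')]
cv2.imwrite('pics/both.png',cv2.resize(np.hstack(a),(800,300)))"
```

```text
scene green_box call [([0.5749, 0.2255, 0.062], 0.72)]
scene green_box call [([0.553, 0.2366, -0.0039], 0.92)]
scene red_box call [([0.5905, -0.166, 0.0646], 0.93)]
scene red_box call [([0.5687, -0.1697, -0.0013], 0.91)]
scene green_lid call [([0.5617, 0.2346, 0.0648], 0.75)]
scene green_lid it knows: green_box, red_box
top green_box call [([0.5532, 0.2342, 0.063], 0.68)]
top green_box call [([0.5556, 0.2363, 0.0002], 0.58)]
top red_box call [([0.5711, -0.1671, 0.0677], 0.65)]
top red_box call [([0.5731, -0.1681, 0.001], 0.73)]
top green_lid call [([0.5532, 0.2381, 0.0647], 0.89)]
top green_lid it knows: green_box, red_box
0.6 [ 9.92085295e-01  1.25565790e-01 -1.29038772e-05  2.49265500e-05]
```

View pics/top1.png

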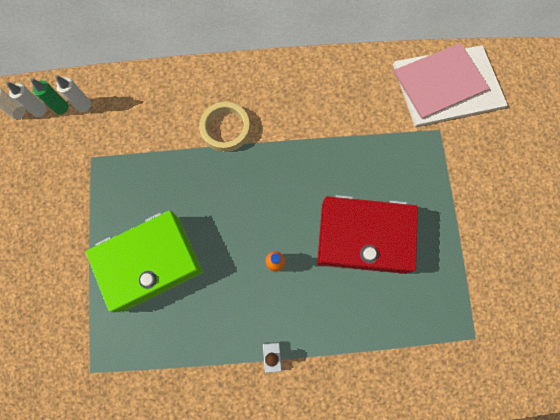

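The top view shows the green box centred near (143,262) with its button at (147,280) and hinges on the upper side. The red box is near (368,235). Next I fit the green pose and check reach for the arc.

```bash
cat > fit.py <<'E'
from h import *
from scipy.optimize import minimize
from scipy.spatial.transform import Rotation as R
def proj(c,P):
    p=camera_params(c);E=np.array(p["extrinsics"]);f=210/np.tan(np.radians(p["fov_y"]/2))
    K=np.array([[f,0,p["cx"]],[0,f,p["cy"]],[0,0,1.]])
    return cv2.projectPoints(np.array(P,float),cv2.Rodrigues(E[:3,:3])[0],E[:3,3],K,np.array(p["distortion"],float))[0][:,0]
B=np.array([[x,y,z] for x in(-.06,.06) for y in(-.085,.085) for z in(0,.0635)])
def world(v,P): return np.array(P)@R.from_euler('z',v[2]).as_matrix().T+[v[0],v[1],0]
obs={}
for c in("scene","top"):
    im=cv2.imread(f"pics/{c}1.png"); h=cv2.cvtColor(im,cv2.COLOR_BGR2HSV)
    m=cv2.inRange(h,(40,150,40),(70,255,255))
    n,l,s,_=cv2.connectedComponentsWithStats(m); m=(l==1+s[1:,4].argmax()).astype(np.uint8)
    hull=np.zeros_like(m); cv2.fillPoly(hull,[cv2.convexHull(cv2.findNonZero(m))],1)
    wh=((h[:,:,1]<60)&(h[:,:,2]>150)&(cv2.erode(hull,np.ones((7,7)))>0)).astype(np.uint8)
    obs[c]=(hull,np.argwhere(wh)[:,::-1].mean(0),wh.sum())
def cost(v,cs=obs):
    t=0
    for c in cs:
        hull,b,_=obs[c]; m=np.zeros((420*4,560*4),np.uint8)
        q=cv2.convexHull(((proj(c,world(v,B))+.5)*4).astype(np.int32)); cv2.fillPoly(m,[q],1)
        H=cv2.resize(hull,(2240,1680),interpolation=cv2.INTER_NEAREST)
        t+=(m^H).sum()/H.sum()+.01*np.linalg.norm(proj(c,world(v,[[-.038,0,.0725]]))[0]-b)
    return t
for cs in(["scene"],["top"],["scene","top"]):
    r=min((minimize(cost,[.554,.236,a],args=(cs,),method="Nelder-Mead",options=dict(initial_simplex=np.array([[.554,.236,a],[.562,.236,a],[.554,.244,a],[.554,.236,a+.1]]),xatol=1e-4)) for a in(-.3,.3)),key=lambda r:r.fun)
    print(cs,r.x.round(4),r.fun,[obs[c][1:] for c in cs])
np.save("pose.npy",r.x)
E
cat > plan.py <<'E'
from h import *
from scipy.spatial.transform import Rotation as R
v=np.load("pose.npy"); Rz=R.from_euler('z',v[2])
def pose(th,k,x=-.038,z=.0675,flip=0,off=0):
    # lid-frame point turned about the hinge; tool tilted by k*th; near-corner compensation
    d=np.array([x-.06,0,z-.0555+off]); L=R.from_euler('y',th)  # +y turn: normal -> +x
    a=k*th; T=R.from_euler('y',a)
    # contact edge: tool's -x edge (11 mm); place so that it stays on the lid point
    e=.011
    p=np.array([.06,0,.0555])+L.apply(d+[-e*1.0 if k<1 else 0,0,0])+(T.apply([e,0,0]) if k<1 else 0)
    q=Rz*T*R.from_euler('x',np.pi)*R.from_euler('z',np.pi*flip)
    return Rz.apply(p)+[v[0],v[1],0], q.as_quat()
E
python3 fit.py
python3 - <<'E'
from plan import *
for flip in(0,1):
  for k in(1,.8,.6,.4):
    o=[ctrl.ik(*pose(t,k,flip=flip)) for t in(0,.3,.6,.9,1.1,1.2)]
    print(flip,k,[None if x is None else np.round(x,2).tolist() for x in o])
E
```

```text
['scene'] [0.5555 0.2397 0.3765] 0.3301924398782531 [(array([419.6       , 209.24444444]), np.uint64(135))]
['top'] [0.5542 0.2392 0.3749] 0.01871132994322432 [(array([145.76422764, 279.13821138]), np.uint64(123))]
['scene', 'top'] [0.5545 0.2392 0.3743] 0.35620852562852634 [(array([419.6       , 209.24444444]), np.uint64(135)), (array([145.76422764, 279.13821138]), np.uint64(123))]
0 1 [[0.26, 0.37, 1.7, -0.0, 1.07, 1.45], [0.27, 0.54, 1.42, -0.03, 1.48, 1.48], [0.29, 0.75, 1.11, -0.05, 1.88, 1.48], [0.3, 1.01, 0.76, -0.08, 2.27, 1.47], [0.3, 1.2, 0.5, -0.11, 2.54, 1.44], None]
0 0.8 [[0.26, 0.37, 1.7, -0.0, 1.07, 1.45], [0.27, 0.5, 1.46, -0.02, 1.42, 1.47], [0.28, 0.67, 1.2, -0.04, 1.75, 1.48], [0.29, 0.87, 0.91, -0.06, 2.08, 1.48], [0.3, 1.03, 0.68, -0.08, 2.3, 1.47], [0.3, 1.12, 0.56, -0.09, 2.42, 1.46]]
0 0.6 [[0.26, 0.37, 1.7, -0.0, 1.07, 1.45], [0.27, 0.46, 1.51, -0.02, 1.35, 1.47], [0.28, 0.58, 1.3, -0.03, 1.62, 1.48], [0.29, 0.74, 1.06, -0.05, 1.88, 1.48], [0.29, 0.87, 0.87, -0.06, 2.06, 1.48], [0.3, 0.93, 0.77, -0.06, 2.15, 1.48]]
0 0.4 [[0.26, 0.37, 1.7, -0.0, 1.07, 1.45],
[... 421 characters left out ...]
 -0.0, 1.07, -1.69], [0.27, 0.5, 1.46, -0.02, 1.42, -1.67], [0.28, 0.67, 1.2, -0.04, 1.75, -1.66], [0.29, 0.87, 0.91, -0.06, 2.08, -1.66], [0.3, 1.03, 0.68, -0.08, 2.3, -1.67], [0.3, 1.12, 0.56, -0.09, 2.42, -1.68]]
1 0.6 [[0.26, 0.37, 1.7, -0.0, 1.07, -1.69], [0.27, 0.46, 1.51, -0.02, 1.35, -1.67], [0.28, 0.58, 1.3, -0.03, 1.62, -1.66], [0.29, 0.74, 1.06, -0.05, 1.88, -1.66], [0.29, 0.87, 0.87, -0.06, 2.06, -1.66], [0.3, 0.93, 0.77, -0.06, 2.15, -1.66]]
1 0.4 [[0.26, 0.37, 1.7, -0.0, 1.07, -1.69], [0.27, 0.42, 1.56, -0.01, 1.28, -1.67], [0.27, 0.5, 1.4, -0.02, 1.48, -1.67], [0.28, 0.61, 1.21, -0.03, 1.68, -1.66], [0.29, 0.7, 1.07, -0.04, 1.81, -1.66], [0.29, 0.75, 0.99, -0.04, 1.88, -1.66]]
```

Run:
```python
from plan import *
p,q=pose(0,.93,flip=1)
ctrl.move_gripper(0.0)
ctrl.move_pose(p+[0,0,.045],q)
print(ctrl.current_t(),ctrl.current_ft_force(),ctrl.current_ee_pos()-p)
ctrl.move_linear(p+[0,0,.015],speed=.05)
r=ctrl.move_linear(p-[0,0,.006],speed=.015,force_limit=9)
print(r,ctrl.current_t(),ctrl.current_ft_force(),ctrl.current_ee_pos()-p)
shot("scene","pics/press.png")
```

```text
4.4333 [ 0.64845315  0.00717636 -0.29402986] [ 0.00050095 -0.00070572  0.04516326]
True 6.2083 [1.23798743 0.56570827 9.31315766] [0.00164444 0.00043552 0.00014322]
```

View pics/press.png

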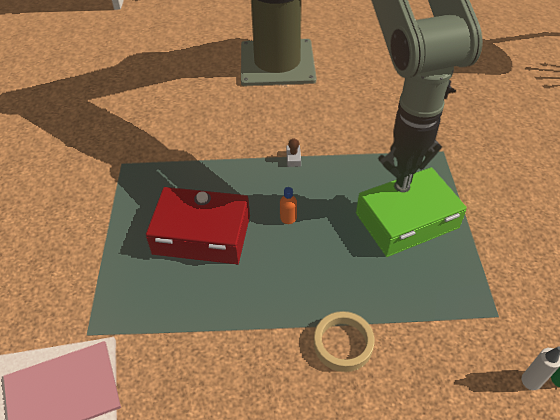

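The picture shows the fingertip on the green button at about (403,187). The stop height matches the fully-in value, so I start the arc.

Run:
```python
from plan import *
for t in np.arange(.1,1.11,.1):
    p,q=pose(t,.93,flip=1)
    try: ctrl.move_linear(p,q,speed=.04)
    except ctrl.Unreachable as e: print("unreach",t,e); break
    n=Rz.apply([np.sin(t),0,np.cos(t)]); f=np.array(ctrl.current_ft_force())
    print(round(t,2),round(ctrl.current_t(),2),"Fn",round(f@n,2),"F",f.round(1))
shot("scene","pics/arc.png")
```

```text
0.1 6.69 Fn 2.9 F [0.8 0.4 2.8]
0.2 7.09 Fn 1.88 F [0.9 0.2 1.7]
0.3 7.49 Fn 2.63 F [2.3 0.3 2.1]
0.4 7.89 Fn 1.96 F [1.9 0.8 1.3]
0.5 8.29 Fn 1.94 F [ 1.1 -0.6  1.7]
0.6 8.69 Fn 2.22 F [2.5 0.2 1. ]
0.7 9.09 Fn 1.43 F [1.1 0.8 0.8]
0.8 9.49 Fn 0.72 F [ 1.7 -0.  -0.6]
0.9 9.89 Fn 1.07 F [ 1.4  0.8 -0.3]
1.0 10.29 Fn 1.13 F [ 1.2 -0.3  0.6]
1.1 10.69 Fn 1.35 F [1.1 0.6 0.5]
```

View pics/arc.png

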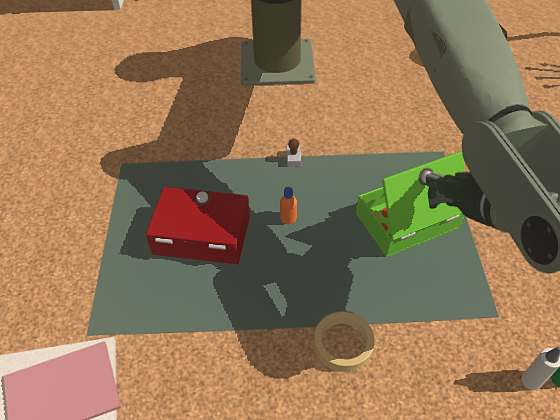

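The fingertip is on the lid at about (428,176), the lid is around 1.1 rad, and the arm is clear. Now I back off along the lid normal and then go up.

Run:
```python
from plan import *
p,q=pose(1.1,.93,flip=1); n=Rz.apply([np.sin(1.1),0,np.cos(1.1)])
for d,s in((.03,.04),(.08,.08)):
    try: ctrl.move_linear(p+n*d,speed=s)
    except ctrl.Unreachable as e: print("unreach",d,e)
try: ctrl.move_linear(p+n*.08+[0,0,.12],speed=.12)
except ctrl.Unreachable as e: print("unreach up",e)
ctrl.sleep(1)
print(ctrl.current_t(),ctrl.current_ft_force(),ctrl.current_ee_pos())
shot("scene","pics/end.png")
```

```text
unreach 0.08 the arm cannot follow that straight line within its joint ranges
unreach up the arm cannot follow that straight line within its joint ranges
12.6417 [-0.51072981  1.15904857 -0.24077071] [0.60456508 0.25885936 0.1623208 ]
```

View pics/end.png

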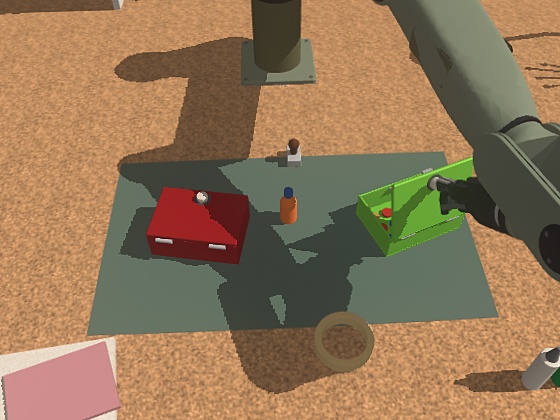

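The lid stands open at its stop and the fingertip at (435,184) is only a few mm from it. I reduce the tilt while backing away.

Run:
```python
from plan import *
p0=np.array(ctrl.current_ee_pos()); f=Rz.apply([1,0,0])
for tilt,dx,dz in((.9,.015,.003),(.7,.04,.02),(.4,.06,.10),(.2,.06,.2)):
    q=(Rz*R.from_euler('y',tilt)*R.from_euler('x',np.pi)*R.from_euler('z',np.pi)).as_quat()
    try: ctrl.move_linear(p0+f*dx+[0,0,dz],q,speed=.05 if dz<.05 else .1)
    except ctrl.Unreachable as e: print("unreach",tilt,e)
    print(ctrl.current_t(),ctrl.current_ft_force().round(1),ctrl.current_ee_pos().round(3))
ctrl.sleep(.5)
shot("scene","pics/end2.png")
```

```text
13.15 [ 0.2  0.3 -0.2] [0.619 0.264 0.166]
13.9083 [ 0.5 -0.1 -0.6] [0.641 0.273 0.181]
14.8833 [ 0.5  0.2 -1.4] [0.66  0.281 0.261]
16.0333 [ 0.  -0.8 -0.1] [0.66  0.281 0.361]
```

View pics/end2.png

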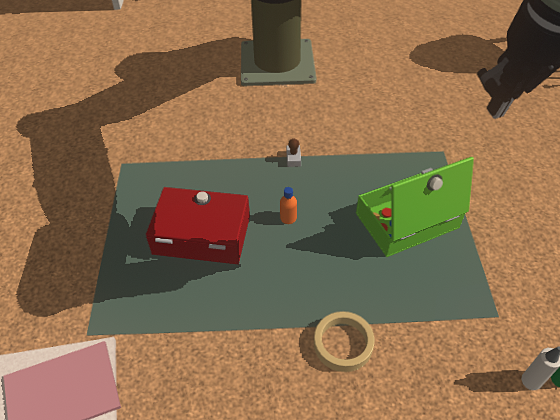

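The green lid stands fully open (button at (435,183)), the red box at (198,225) is shut, and the arm is well clear of both.

```bash
python3 -c "
from plant import ctrl
print(ctrl.close_job())"
```

```text
the job is handed in; nothing more can be done
None
```

I handed the job in at about 16.5 s: the green box is open at its stop after a fingertip-steadied lift, the red box is shut and the arm is clear in the last picture; the hand-in returned no verdict.

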